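# Register an assay plate against the square on the light box

### The arm

A 6-joint arm with a two-finger parallel gripper is mounted at the origin on the work surface. World frame = base frame: x ahead of the robot, y to its left, z up, the work surface at z = 0. Lengths are in m, angles in rad, forces in N, time in s.
With the tool pointing down it reaches from about 0.4 to 0.825 m from the base axis. Payload 7 kg.
Tool frame: the origin (TCP) lies at the very end of the fingers, on their centre line; the grasp point (between the pads) lies 19 mm behind it; z points along the fingers, y is the direction in which the jaws open and shut (so a half turn about z gives the same grasp; the last joint's range is limited). The gripper opens to 85 mm and grips with 20 to 120 N. Pads are 22 mm wide; open, the fingers measure 114 mm over their backs; the gripper's body (76 mm by 85 mm) begins 54 mm behind the grasp point. The pads swing forward as they close: fully open they stand 13 mm farther back than shut.
Start: joints at [1.493, 0.359, 0.012, 0, -1.224, -0.288], TCP at [0.241, 0.63, 0.231] pointing down, gripper open.
Joint ranges: [-3.07, 3.07], [-1.43, 2.12], [-1.02, 1.25], [-3.03, 1.67], [-3.05, -0], [-3.03, 3.03]. Speed limits (rad/s): [2.39, 2.39, 3.01, 3.14, 3.14, 3.14].

### API

Orientations are given as a unit quaternion [w, x, y, z].
In Python, from workcell import robot, viewer gives the robot as it stands.
- The arm moves only by the shell command python3 -m pendant 'ROWS'. ROWS is JSON, a list that holds one entry, the list of rows, each a list of 7 numbers: the shift along the tool's x, y, z in mm, then the turn, a rotation vector about the tool's x, y, z in rad, then the finger opening in mm, from 0 to 85.4. In form: [[[dx, dy, dz, wx, wy, wz, hand], ...]]. A call has 1 to 12 rows; each row is the pose to reach, as a shift and turn from the pose measured when the call began, along the tool's axes at that moment; what a row does not reach only later rows make up. A row lasts 1/10 s, in which the tool goes at most 50 mm and 8.59 degrees, less where a joint would pass 70% of its speed; a pose out of reach is approached as far as the arm can. A call with a gripper value outside its range is refused whole. The fingers move at their own pace and stop on an object; the grip force is fixed at half the most. Time passes only in rows, so rows that repeat a pose let the fingers close. It gives the time, the measured TCP pose, the force and the opening at its end, in the units of the state.
- robot.get_state(): the state, without advancing time (a new reading comes with each control period).
- viewer.capture(name): name is "side" or "top" or "wrist"; returns the picture (384x512x3 uint8, blue, green, red); there is no depth.
- viewer.camera_params(name): a dict with "K" (3x3 intrinsics, pixels), "D" ([k1, k2, p1, p2, k3] as OpenCV has them; the pictures are not rectified), "R" (3x3) and "t" (3): a world point X has camera coordinates R X + t; the wrist camera has in their place "T_tool_cam" (4x4, takes a point from camera to tool coordinates, whose origin is the TCP and whose axes are the flange's). Camera axes: x right, y down, z forward; pixel columns grow to the right and rows downward; lengths in m; the calibration is good to about 2 mm. A picture is of the moment at which its call begins: read the wrist's pose just before it. camera_params takes no time and is no camera call.
- robot.hand_in(): hands the job in, once; it reports no verdict.
The state is a dict: "time_s": time; "joint_pos": joint angles; "dq": joint speeds; "joint_torque": joint torques, N m; "tool_pos": TCP position; "eef_rot": TCP orientation; "contact_force": force on the tool from outside, world axes, zero at the start; "moment": the same for the moment, N m; "opening": finger opening in m.
Only numpy, scipy, OpenCV 4.12 (cv2) and the standard library are available. Lean on these libraries where they do the work, as an engineer would, in place of code of your own. Each camera call takes 0.05 s, during which the arm holds its last target. There are 200 camera calls.

### The job

Slide the shallow 96-well plate flat across the light box into the inside corner of the steel square, so that it can be photographed in register: its long side flush along the square's long arm and its short end flush against the short arm. Push it with the fingertips only - it is open, so never lift or tip it off the glass - and leave the deep-well plate and everything else where they are.

Things in the scene. Friction and masses are not known exactly. Their poses are not given: they have to be found in the camera images.
- assay_plate: The plate to push: shallow 96-well microplate of pale plastic, 127.8 mm long (its y axis), 85.5 mm wide (its x), 14.4 mm tall with straight upright sides; loose on the light box, 60 to 120 g, friction coefficient 0.4 to 0.8. Origin at the centre of its underside, z up. It starts within 0.3 rad of the square's direction; either way round will do.
- square: Dark steel square, 8 mm thick, arms 30 mm wide, taped immovably on the light box. Origin at its inside corner, on the glass. The long arm runs 300 mm from there along the square's own -y (to the robot's right), inner edge on x = 0; the short arm runs 120 mm along its -x (towards the robot), inner edge on y = 0. When the plate is home its centre is at x = -42.8, y = -63.9 mm in this frame.
- lightbox: Fixed black light box, 340 mm (its x) by 550 mm (its y) by 60 mm tall, with a flat lit opal glass flush with its black side rails: the plates stand on its top, 60 mm above the bench. Origin at the centre of its underside, x away from the robot.
- deep_plate: Deep-well plate, to be left alone: same outline as the assay plate (127.8 mm along its y, 85.5 mm along its x) but 41 mm tall; loose on the light box, 0.22 kg. It and the assay plate stand side by side, near the middle and at the robot's right of the glass, in either order. Origin at the centre of its underside.
- petri_dish: Round lidded dish with amber agar, 90 mm across, 15 mm tall, loose on the near left of the glass; leave alone. Origin at the centre of its underside.
- loupe: Black stand magnifier, 36 mm across, 42 mm tall, loose on the near edge of the glass between the dish and the middle; leave alone. Origin at the centre of its underside.
- marker: Grey marker pen with black cap, 132 mm long (its x), 14 mm thick, lying on the left rail of the light box; leave alone. Origin under its middle.
- tip_box: Box of pipette tips, 122 mm (its x) by 84 mm, 68 mm tall, on the bench to the right of the light box; leave alone. Origin at the centre of its underside.
- reagent_bottle: Round glass jar with white cap, 70 mm across, 130 mm tall, on the bench to the left of the light box; leave alone. Origin at the centre of its underside.

How it is judged:
By the outcome, as a careful person would: the job done as asked, in the order asked, and still so for the second after the job is handed in, with the robot touching nothing.
It also fails if it takes over 61 s, if anything falls off the work surface, if the arm or the gripper's body presses on something with over 40 N, if the wrist force passes 120 N, or if a joint passes its speed limit or range.

## Working session

There is one attempt and no reset: what is moved stays moved. The work goes in short steps, Python scripts to look and compute and a shell command to move; the robot and the scene stay as the last step left them, time stands still between calls to the robot, and variables do not carry over. Pictures are saved under pics/ and viewed, about 8 in all and at most 12, crops included, and the job is handed in when it is done.

```bash
mkdir -p pics; ls; python3 - <<'E'
from workcell import robot, viewer
import cv2,numpy as np
s=robot.get_state(); print(s)
for n in ("top","side"):
    im=viewer.capture(n); cv2.imwrite(f"pics/{n}0.png",im); p=viewer.camera_params(n); print(n,{k:np.round(v,3).tolist() for k,v in p.items()})
p=viewer.camera_params("wrist");print({k:np.round(v,3).tolist() for k,v in p.items()})
E
```

```text
pics
{'time_s': 0.0, 'joint_pos': array([ 1.49307501e+00,  3.59397009e-01,  1.10207299e-02, -3.52006008e-04,
       -1.22410084e+00, -2.88078843e-01]), 'dq': array([-8.58968761e-04,  1.86891677e-04,  8.07420745e-04,  5.27997991e-06,
       -1.09508889e-03, -1.27493734e-04]), 'joint_torque': array([-7.40812793e-04, -5.83318734e+01,  2.93418038e+01,  6.93689615e+00,
       -5.95387057e-03,  6.08482736e-06]), 'tool_pos': array([0.2413087 , 0.62985433, 0.23034021]), 'eef_rot': array([ 8.53122884e-04,  9.83309091e-01, -1.81940919e-01, -7.63374234e-05]), 'contact_force': array([ 0.37514824, -0.2558328 , -0.20644961]), 'moment': array([-0.02242533, -0.02080816,  0.00391023]), 'opening': 0.08549849917099521}
top {'K': [[417.094, 0.0, 250.144], [0.0, 417.094, 193.644], [0.0, 0.0, 1.0]], 'D': [-0.151, 0.0, 0.0, 0.0, 0.0], 'R': [[0.012, -1.0, 0.023], [-0.985, -0.016, -0.172], [0.173, -0.02, -0.985]], 't': [-0.036, 0.587, 1.229]}
side {'K': [[476.496, 0.0, 246.149], [0.0, 476.496, 189.787], [0.0, 0.0, 1.0]], 'D': [-0.061, 0.0, 0.0, 0.0, 0.0], 'R': [[-0.996, -0.092, -0.001], [-0.06, 0.656, -0.752], [0.069, -0.749, -0.659]], 't': [0.589, 0.092, 1.335]}
{'K': [[293.599, 0.0, 253.079], [0.0, 293.599, 192.465], [0.0, 0.0, 1.0]], 'D': [-0.003, 0.0, 0.0, 0.0, 0.0], 'T_tool_cam': [[0.001, -0.96, -0.279, 0.07], [1.0, 0.001, -0.0, 0.0], [0.0, -0.279, 0.96, -0.143], [0.0, 0.0, 0.0, 1.0]]}
```

View pics/top0.png

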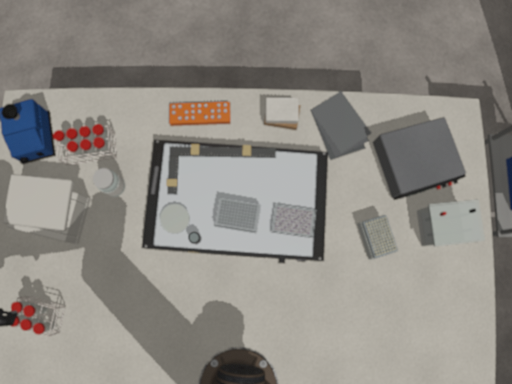

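View pics/side0.png

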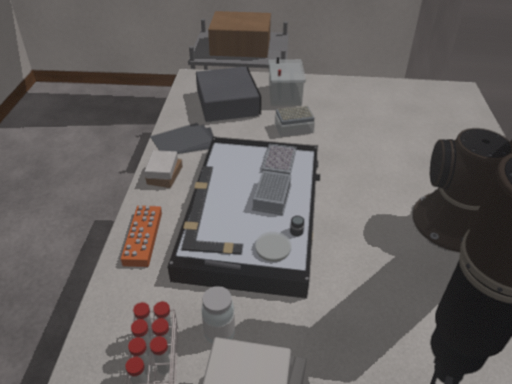

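The middle plate (~236,212) looks deep, with visible side walls. The right one (~293,220) is shallow, so it is the assay plate. The square's corner is near (178,157), with the long arm running right. Next I'll measure from an enlarged crop.

```bash
cat > h.py <<'E'
import numpy as np,cv2
from scipy.spatial.transform import Rotation as Ro
from workcell import robot, viewer
def cam(n,s=None):
    p=viewer.camera_params(n)
    if n!="wrist":
        R=np.array(p["R"]);t=np.array(p["t"]); return p,R.T,-R.T@t
    q=s["eef_rot"];Rt=Ro.from_quat([q[1],q[2],q[3],q[0]]).as_matrix();T=np.array(p["T_tool_cam"])
    return p,Rt@T[:3,:3],Rt@T[:3,3]+s["tool_pos"]
def ray(n,px,z,s=None):
    p,A,c=cam(n,s)
    u=cv2.undistortPoints(np.array(px,float).reshape(-1,1,2),np.array(p["K"]),np.array(p["D"]))[:,0]
    d=np.c_[u,np.ones(len(u))]@A.T
    return c+d*((z-c[2])/d[:,2])[:,None]
E
python3 - <<'E'
from h import *
im=cv2.imread("pics/top0.png")
cv2.imwrite("pics/top0c.png",cv2.resize(im[135:265,140:335],None,fx=4,fy=4,interpolation=cv2.INTER_CUBIC))
print(ray("top",[(178,157),(272,157),(173,190)],.068).round(3).tolist())
print(ray("top",[(274,204),(317,207),(314,237),(270,234)],.0744).round(3).tolist())
print(ray("top",[(219,194),(260,199),(255,231),(214,225)],.101).round(3).tolist())
E
```

```text
[[0.696, 0.196, 0.068], [0.701, -0.094, 0.068], [0.592, 0.207, 0.068]]
[[0.553, -0.1, 0.074], [0.546, -0.23, 0.074], [0.455, -0.22, 0.074], [0.463, -0.088, 0.074]]
[[0.576, 0.065, 0.101], [0.563, -0.056, 0.101], [0.469, -0.043, 0.101], [0.485, 0.077, 0.101]]
```

View pics/top0c.png

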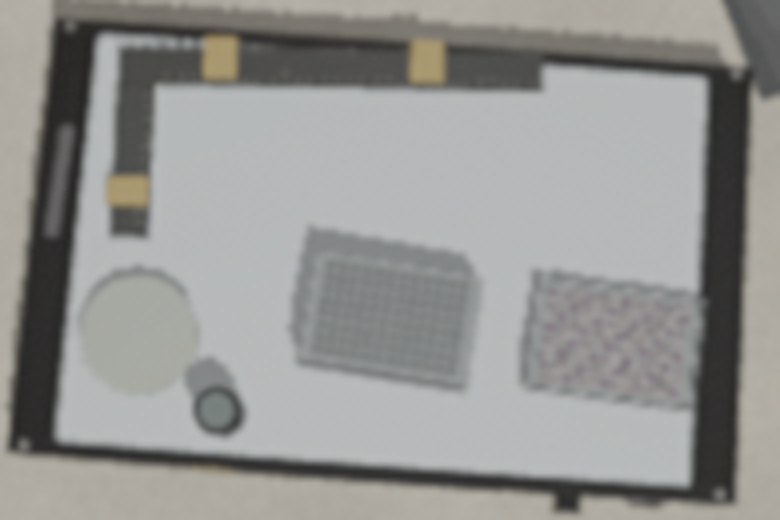

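```bash
cat >> h.py <<'E'
def go(xyz,yaw):
    s=robot.get_state();q=s["eef_rot"];R=Ro.from_quat([q[1],q[2],q[3],q[0]])
    Rt=Ro.from_matrix([[np.cos(yaw),np.sin(yaw),0],[np.sin(yaw),-np.cos(yaw),0],[0,0,-1]])
    d=R.inv().apply(np.array(xyz)-s["tool_pos"])*1000
    print("t",round(s["time_s"],2),"shift",d.round(1),"turn",(R.inv()*Rt).as_rotvec().round(4))
E
python3 - <<'E'
from h import *
go((.50,.10,.27),0.01)
print(ray("top",[(274,202),(316.7,207.5),(312.5,237),(270.5,232)],.0744).round(3).tolist())
print(ray("top",[(178.5,155.75),(275.2,157.5),(177,194)],.068).round(3).tolist())
E
```

```text
t 0.1 shift [431.2 402.4 -38.9] turn [ 1.500e-03  1.000e-04 -3.759e-01]
[[0.559, -0.1, 0.074], [0.544, -0.229, 0.074], [0.455, -0.215, 0.074], [0.469, -0.09, 0.074]]
[[0.7, 0.195, 0.068], [0.699, -0.104, 0.068], [0.58, 0.194, 0.068]]
```

```bash
python3 -m pendant '[[[431,402,-39,0,0,-0.376,50],[431,402,-39,0,0,-0.376,50],[431,402,-39,0,0,-0.376,50],[431,402,-39,0,0,-0.376,50],[431,402,-39,0,0,-0.376,50],[431,402,-39,0,0,-0.376,50],[431,402,-39,0,0,-0.376,50],[431,402,-39,0,0,-0.376,50],[431,402,-39,0,0,-0.376,50],[431,402,-39,0,0,-0.376,50],[431,402,-39,0,0,-0.376,50],[431,402,-39,0,0,-0.376,50]]]'
python3 - <<'E'
from h import *
go((.48,-.12,.27),0.01)
E
```

```text
time_s: 1.3
tool_pos: [0.5004, 0.098, 0.2703]
eef_rot: [0.001, 1.0, 0.005, -0.0]
contact_force: [1.1, 0.3, -0.2]
opening: 0.0499
t 1.3 shift [-22.5 217.8   0.6] turn [ 0.0013  0.0003 -0.0005]
```

Take a wrist picture here (corner), then move over to the assay plate and take another.

```bash
cat > snap.py <<'E'
import sys,pickle
from h import *
n=sys.argv[1]; s=robot.get_state(); im=viewer.capture("wrist"); cv2.imwrite(f"pics/{n}.png",im); pickle.dump(s,open(f"pics/{n}.pkl","wb"))
E
python3 snap.py w1
python3 -m pendant '[[[-22,218,0,0,0,0,50],[-22,218,0,0,0,0,50],[-22,218,0,0,0,0,50],[-22,218,0,0,0,0,50],[-22,218,0,0,0,0,50],[-22,218,0,0,0,0,50]]]'
python3 snap.py w2
python3 -c "
import cv2,numpy as np
a=cv2.imread('pics/w1.png');b=cv2.imread('pics/w2.png');cv2.imwrite('pics/w12.png',cv2.resize(np.hstack([a,b]),(800,300),interpolation=cv2.INTER_AREA))"
```

```text
time_s: 1.95
tool_pos: [0.4808, -0.1262, 0.2708]
eef_rot: [0.002, 1.0, 0.002, -0.001]
contact_force: [0.0, -0.4, -0.2]
opening: 0.05
```

View pics/w12.png

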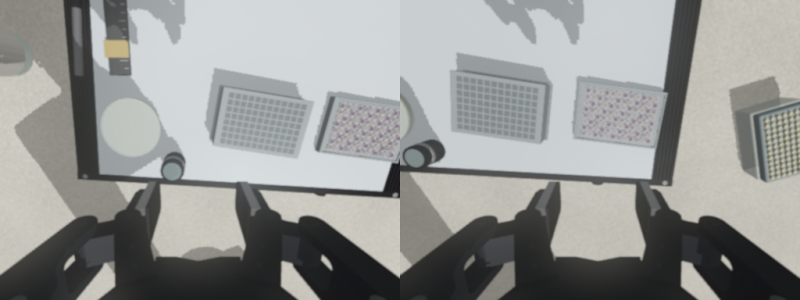

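```bash
python3 - <<'E'
from h import *
import pickle
L=lambda n:pickle.load(open(f"pics/{n}.pkl","rb"))
for a,b in(((423.7,120),(226.6,100)),((400.6,126.7),(188,102))):
  for z in (.06,.0744,.09,.101,.115): print(z,ray("wrist",[a],z,L("w1")).round(3)[0],ray("wrist",[b],z,L("w2")).round(3)[0])
a=cv2.imread('pics/w2.png');cv2.imwrite('pics/w2c.png',cv2.resize(a[80:250,160:380],None,fx=3.6,fy=3.5,interpolation=cv2.INTER_CUBIC)) 
E
```

```text
0.06 [ 0.558 -0.101  0.06 ] [ 0.559 -0.096  0.06 ]
0.0744 [ 0.559 -0.093  0.074] [ 0.558 -0.097  0.074]
0.09 [ 0.56  -0.084  0.09 ] [ 0.558 -0.099  0.09 ]
0.101 [ 0.56  -0.078  0.101] [ 0.558 -0.099  0.101]
0.115 [ 0.56  -0.07   0.115] [ 0.558 -0.101  0.115]
0.06 [ 0.55  -0.075  0.06 ] [ 0.556 -0.052  0.06 ]
0.0744 [ 0.551 -0.068  0.074] [ 0.556 -0.055  0.074]
0.09 [ 0.552 -0.061  0.09 ] [ 0.556 -0.058  0.09 ]
0.101 [ 0.553 -0.055  0.101] [ 0.556 -0.06   0.101]
0.115 [ 0.554 -0.048  0.115] [ 0.556 -0.063  0.115]
```

View pics/w2c.png

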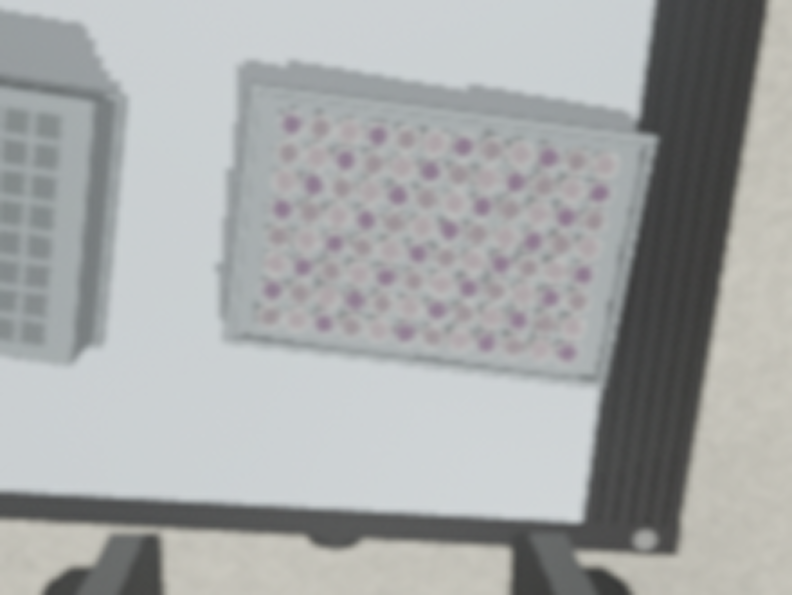

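The right plate triangulates at shallow height (~0.07 m) and the left one at ~0.097 m, so the identification holds. The assay's top corners in the crop are (250,85), (655,133), (600,380) and (232,337).

```bash
python3 - <<'E'
from h import *
import pickle
s=pickle.load(open("pics/w2.pkl","rb"))
c=np.array([(250,85),(655,133),(600,380),(232,337)])/[3.6,3.5]+[160,80]
P=ray("wrist",c,.0744,s)[:,:2];print(P.round(3).tolist(),P.mean(0).round(3))
y=P[0]-P[1]+P[3]-P[2];print("yaw",np.arctan2(-y[0],y[1]))
go((.415,-.163,.11),0.0)
E
```

```text
[[0.554, -0.1], [0.54, -0.226], [0.458, -0.215], [0.472, -0.093]] [ 0.506 -0.159]
yaw -0.11487586496634726
t 2.0 shift [-66.2  37.3 161. ] turn [0.0028 0.0009 0.0049]
```

```bash
python3 -m pendant '[[[-52,30,150,0,0,0.005,60],[-52,30,150,0,0,0.005,60],[-52,30,150,0,0,0.005,60],[-52,30,150,0,0,0.005,60],[-52,30,180,0,0,0.005,60],[-52,30,190,0,0,0.005,60],[-52,30,198,0,0,0.005,60],[-52,30,204,0,0,0.005,60],[-52,30,206,0,0,0.005,60],[-52,30,206,0,0,0.005,60]]]'
python3 -c "
from h import *
go((.43,-.156,.064),0)
a=viewer.capture('side');cv2.imwrite('pics/s1.png',cv2.resize(a[130:260,200:360],None,fx=5,fy=4.6,interpolation=cv2.INTER_CUBIC))"
```

```text
time_s: 3.0
tool_pos: [0.4295, -0.1557, 0.0653]
eef_rot: [0.001, 1.0, 0.0, -0.0]
contact_force: [0.1, -0.0, 0.0]
opening: 0.0599
t 3.0 shift [0.5 0.3 1.3] turn [0.0029 0.0004 0.    ]
```

View pics/s1.png

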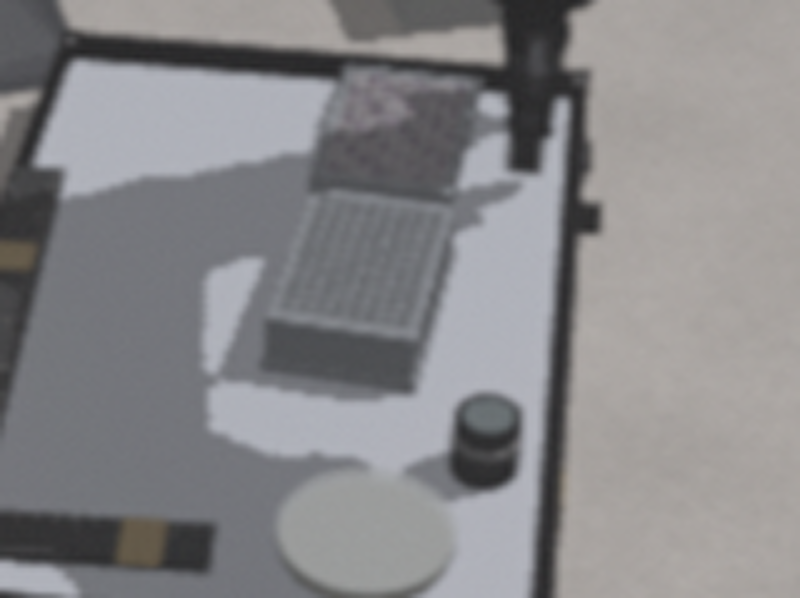

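```bash
python3 -m pendant '[[[0,0,2,0,0,0,60],[0,0,4,0,0,0,60],[6,0,4,0,0,0,60],[12,0,4,0,0,0,60],[17,0,4,0,0,0,60],[22,0,4,0,0,0,60],[27,0,4,0,0,0,60],[32,0,4,0,0,0,60],[38,0,4,0,0,0,60],[44,0,4,0,0,0,60],[50,0,4,0,0,0,60],[56,0,4,0,0,0,60]]]'
python3 snap.py w3
```

```text
time_s: 4.25
tool_pos: [0.4861, -0.1557, 0.0614]
eef_rot: [0.001, 1.0, 0.0, -0.0]
contact_force: [-0.8, 0.4, 0.3]
opening: 0.06
```

View pics/w3.png

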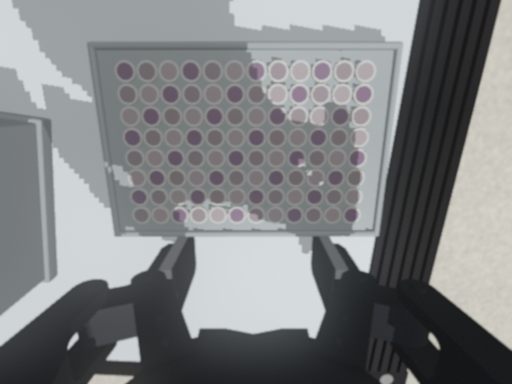

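The plate has squared up to the two fingertips, its near edge at row ~235 and both tips touching. I'll keep pushing.

```bash
python3 -m pendant '[[[6,0,0,0,0,0,60],[13,0,0,0,0,0,60],[21,0,0,0,0,0,60],[29,0,0,0,0,0,60],[37,0,0,0,0,0,60],[45,0,0,0,0,0,60],[53,0,0,0,0,0,60],[61,0,0,0,0,0,60],[69,0,0,0,0,0,60],[77,0,0,0,0,0,60],[84,0,0,0,0,0,60],[90,0,0,0,0,0,60]]]'
python3 snap.py w4
```

```text
time_s: 5.5
tool_pos: [0.5778, -0.1557, 0.0615]
eef_rot: [0.002, 1.0, 0.0, 0.0]
contact_force: [-1.3, 0.2, 1.4]
opening: 0.06
```

View pics/w4.png

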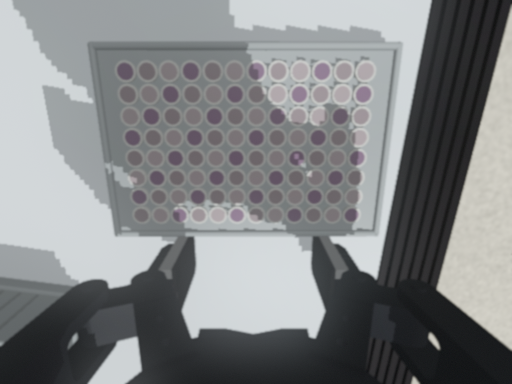

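```bash
python3 -m pendant '[[[5,0,0,0,0,0,60],[10,0,0,0,0,0,60],[10,0,0,0,0,0,60],[-4,0,0,0,0,0,60],[-15,0,-10,0,0,0,60],[-15,0,-60,0,0,0,60],[-15,0,-80,0,0,0,60],[0,0,-80,0,0,0.15,50],[10,20,-80,0,0,0.30,45],[20,40,-80,0,0,0.45,45],[30,60,-80,0,0,0.6,45],[40,80,-80,0,0,0.75,45]]]'
python3 -c "
from h import *
go((.642,-.245,.14),-1.5708)"
```

```text
time_s: 6.75
tool_pos: [0.6189, -0.2361, 0.1431]
eef_rot: [0.001, 0.93, -0.369, 0.002]
contact_force: [0.0, -0.2, -0.1]
opening: 0.0447
t 6.75 shift [22.9 -9.4  3.1] turn [-0.0009 -0.0043  0.8157]
```

```bash
python3 -m pendant '[[[23,-9,3,0,0,0.15,45],[23,-9,3,0,0,0.3,45],[23,-9,3,0,0,0.45,45],[23,-9,3,0,0,0.6,45],[23,-9,3,0,0,0.75,45],[23,-9,3,0,0,0.816,45],[23,-9,3,0,0,0.816,45],[23,-9,3,0,0,0.816,45]]]'
python3 snap.py w5
python3 -c "
from h import *
go((.642,-.245,.062),-1.5708)"
```

```text
time_s: 7.55
tool_pos: [0.6417, -0.2453, 0.1409]
eef_rot: [0.0, 0.708, -0.706, 0.002]
contact_force: [-0.3, 0.0, -0.1]
opening: 0.0454
t 7.6 shift [-0.6 -0.  78.8] turn [-0.0031 -0.0036  0.0019]
```

View pics/w5.png

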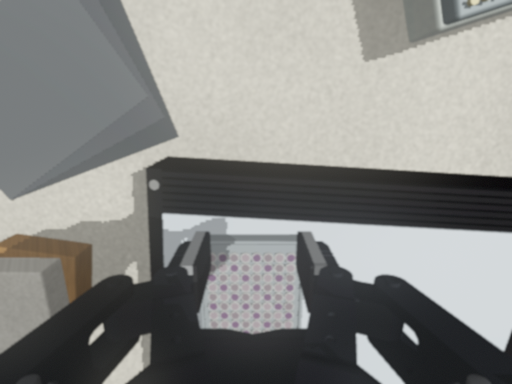

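```bash
python3 - <<'E'
from h import *
import pickle
s=pickle.load(open("pics/w5.pkl","rb"))
print(ray("wrist",[(211,235),(298,235),(199,328),(308,328)],.0744,s).round(3).tolist())
E
```

```text
[[0.674, -0.221, 0.074], [0.607, -0.221, 0.074], [0.687, -0.135, 0.074], [0.594, -0.135, 0.074]]
```

```bash
python3 -m pendant '[[[0,0,40,0,0,0,45],[0,0,65,0,0,0,45],[0,0,76,0,0,0,45],[0,0,79,0,0,0,45],[-5,0,79,0,0,0,45],[-10,0,79,0,0,0,45],[-15,0,79,0,0,0,45],[-20,0,79,0,0,0,45],[-26,0,79,0,0,0,45],[-32,0,79,0,0,0,45],[-39,0,79,0,0,0,45],[-46,0,79,0,0,0,45]]]'
python3 -m pendant '[[[-8,0,0,0,0,0,45],[-16,0,0,0,0,0,45],[-24,0,0,0,0,0,45],[-32,0,0,0,0,0,45],[-40,0,0,0,0,0,45],[-48,0,0,0,0,0,45],[-56,0,0,0,0,0,45],[-64,0,0,0,0,0,45],[-72,0,0,0,0,0,45],[-80,0,0,0,0,0,45],[-88,0,0,0,0,0,45],[-95,0,0,0,0,0,45]]]'
python3 -c "
from h import *
go((.642,.044,.062),-1.5708)
a=viewer.capture('top');cv2.imwrite('pics/t2.png',cv2.resize(a[135:265,140:335],None,fx=4,fy=4,interpolation=cv2.INTER_CUBIC))"
```

```text
time_s: 8.8
tool_pos: [0.6419, -0.199, 0.0617]
eef_rot: [0.0, 0.708, -0.706, 0.002]
contact_force: [0.4, -1.1, 0.6]
opening: 0.0447
time_s: 10.0
tool_pos: [0.6417, -0.1034, 0.0613]
eef_rot: [0.0, 0.708, -0.706, 0.002]
contact_force: [0.9, -2.4, 1.8]
opening: 0.0452
t 10.0 shift [-147.4   -0.6   -1.2] turn [-0.0032 -0.0036  0.002 ]
```

View pics/t2.png

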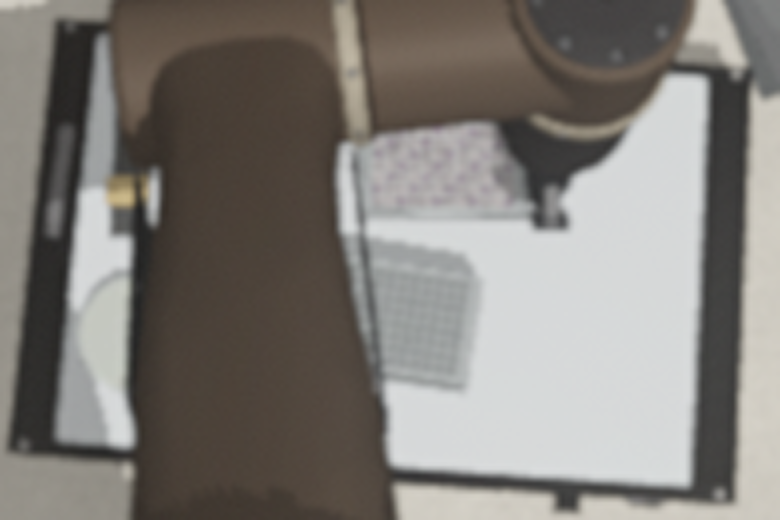

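The assay plate is past the deep plate's right side, with a clear gap at the crop's row ~215–240. The deep plate hasn't moved.

```bash
python3 -m pendant '[[[-6,0,-1,0,0,0,45],[-13,0,-1,0,0,0,45],[-21,0,-1,0,0,0,45],[-29,0,-1,0,0,0,45],[-37,0,-1,0,0,0,45],[-45,0,-1,0,0,0,45],[-53,0,-1,0,0,0,45],[-61,0,-1,0,0,0,45],[-69,0,-1,0,0,0,45],[-77,0,-1,0,0,0,45],[-84,0,-1,0,0,0,45],[-90,0,-1,0,0,0,45]]]'
python3 -m pendant '[[[-6,0,0,0,0,0,45],[-12,0,0,0,0,0,45],[-18,0,0,0,0,0,45],[-24,0,0,0,0,0,45],[-30,0,0,0,0,0,45],[-36,0,0,0,0,0,45],[-42,0,0,0,0,0,45],[-47,0,0,0,0,0,45],[-52,0,0,0,0,0,45],[-55,0,0,0,0,0,45],[-55,0,0,0,0,0,45]]]'
python3 snap.py w6
python3 -c "
from h import *
a=viewer.capture('side');cv2.imwrite('pics/s2.png',cv2.resize(a[130:290,170:350],None,fx=4.4,fy=3.7,interpolation=cv2.INTER_CUBIC))"
```

```text
time_s: 11.25
tool_pos: [0.6415, -0.0119, 0.062]
eef_rot: [0.0, 0.708, -0.706, 0.002]
contact_force: [-0.7, -1.1, 1.5]
opening: 0.0449
time_s: 12.35
tool_pos: [0.6414, 0.0437, 0.0617]
eef_rot: [-0.0, 0.708, -0.706, 0.002]
contact_force: [0.1, 0.3, -0.0]
opening: 0.0447
```

View pics/s2.png

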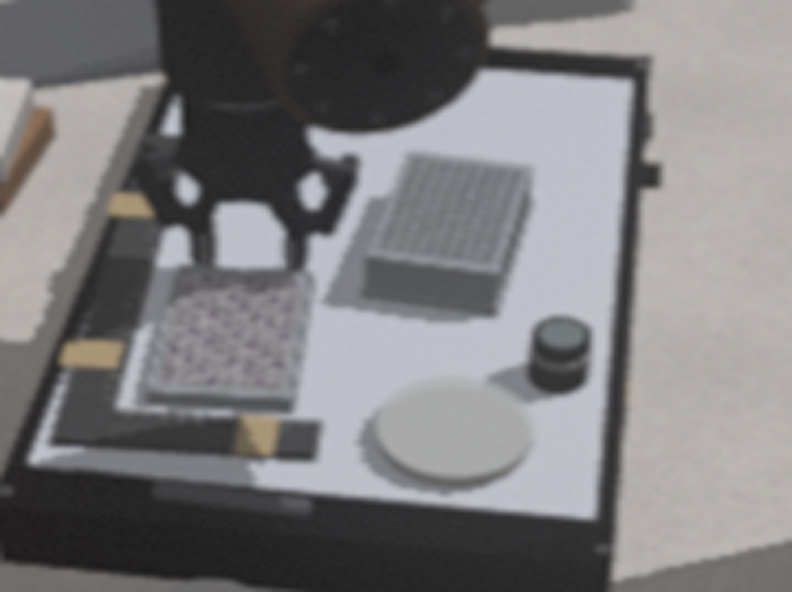

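```bash
python3 -m pendant '[[[-4,0,0,0,0,0,45],[-7,0,0,0,0,0,45],[-9,0,0,0,0,0,45],[-10,0,0,0,0,0,45],[-10,0,0,0,0,0,45]]]'
python3 -m pendant '[[[-1,0,0,0,0,0,45],[-1,0,0,0,0,0,45]]]'
python3 -m pendant '[[[-1,0,0,0,0,0,45],[-1,0,0,0,0,0,45]]]'
python3 -m pendant '[[[-1,0,0,0,0,0,45],[-1,0,0,0,0,0,45]]]'
```

```text
time_s: 12.95
tool_pos: [0.6413, 0.0536, 0.0616]
eef_rot: [-0.0, 0.708, -0.706, 0.002]
contact_force: [-0.5, -0.1, -0.4]
opening: 0.0451
time_s: 13.15
tool_pos: [0.6413, 0.0547, 0.0616]
eef_rot: [-0.0, 0.708, -0.706, 0.002]
contact_force: [-0.1, 0.3, 0.6]
opening: 0.0449
time_s: 13.35
tool_pos: [0.6413, 0.0557, 0.0616]
eef_rot: [-0.0, 0.708, -0.706, 0.002]
contact_force: [-0.3, -0.6, -0.3]
opening: 0.0455
time_s: 13.55
tool_pos: [0.641, 0.0563, 0.0615]
eef_rot: [0.0, 0.708, -0.706, 0.002]
contact_force: [-0.3, -3.4, 1.4]
opening: 0.0449
```

```bash
python3 -m pendant '[[[-1,0,0,0,0,0,45],[-1,0,0,0,0,0,45]]]'
python3 -m pendant '[[[-1,0,0,0,0,0,45],[-1,0,0,0,0,0,45]]]'
```

```text
time_s: 13.75
tool_pos: [0.6408, 0.0564, 0.0616]
eef_rot: [0.001, 0.708, -0.706, 0.002]
contact_force: [-0.1, -4.8, 2.2]
opening: 0.0451
time_s: 13.95
tool_pos: [0.6406, 0.0564, 0.0616]
eef_rot: [0.002, 0.708, -0.706, 0.002]
contact_force: [1.2, -6.0, 0.6]
opening: 0.0451
```

```bash
python3 -m pendant '[[[5,0,0,0,0,0,45],[12,0,0,0,0,0,45],[12,0,-45,0,0,0,45],[12,0,-80,0,0,0,45],[12,0,-80,0,0,-0.15,50],[0,0,-80,0,0,-0.3,50],[-20,10,-80,0,0,-0.45,50],[-40,20,-80,0,0,-0.6,50],[-60,30,-80,0,0,-0.75,50],[-75,50,-80,0,0,-0.9,50],[-75,60,-80,0,0,-1.05,50],[-75,60,-80,0,0,-1.2,50]]]'
python3 -c "
from h import *
go((.576,.135,.14),0)
print(ray('top',[(175,217.5)],.075), ray('top',[(220,197.5),(215,225)],.101))"
```

```text
time_s: 15.15
tool_pos: [0.5792, 0.1323, 0.1413]
eef_rot: [0.002, 0.984, -0.18, 0.001]
contact_force: [0.5, 0.0, 0.2]
opening: 0.0498
t 15.15 shift [-3.9 -1.4  1.3] turn [ 0.0046 -0.0021 -0.3616]
[[0.50759176 0.19587909 0.075     ]] [[0.56600473 0.06141297 0.101     ]
 [0.48465822 0.07405893 0.101     ]]
```

```bash
python3 -m pendant '[[[-4,-1,1,0.004,-0.002,-0.15,50],[-4,-1,1,0.004,-0.002,-0.3,50],[-4,-1,1,0.004,-0.002,-0.3616,50],[-4,-1,1,0.004,-0.002,-0.3616,50],[-4,-1,1,0.004,-0.002,-0.3616,50]]]'
python3 snap.py w7; python3 -c "
from h import *
go((.576,.135,.062),0)"
```

```text
time_s: 15.65
tool_pos: [0.5758, 0.1346, 0.1404]
eef_rot: [0.0, 1.0, -0.001, 0.0]
contact_force: [-0.1, -1.1, -0.6]
opening: 0.0503
t 15.7 shift [ 0.2 -0.4 78.3] turn [ 0.0003 -0.0001 -0.0022]
```

View pics/w7.png

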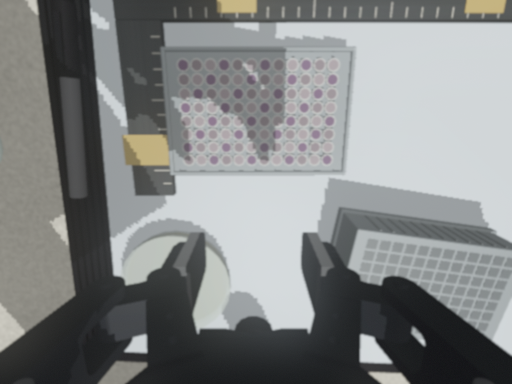

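```bash
python3 - <<'E'
from h import *
import pickle
s=pickle.load(open("pics/w7.pkl","rb"))
print("dish far, right",ray("wrist",[(172,233),(230,280)],.075,s).round(4).tolist())
print("deep",ray("wrist",[(340,208)],.101,s).round(4).tolist())
P=ray("wrist",[(163,48),(354,47),(345,174),(171,174)],.0744,s);print("plate",P.round(4).tolist(),P.mean(0))
Q=ray("wrist",[(164,22),(500,20)],.068,s);print("arm",Q.round(4).tolist())
E
```

```text
dish far, right [[0.5534, 0.197, 0.075], [0.5121, 0.1533, 0.075]]
deep [[0.5826, 0.0775, 0.101]]
plate [[0.6832, 0.1928, 0.0744], [0.6836, 0.069, 0.0744], [0.5995, 0.0677, 0.0744], [0.5997, 0.1942, 0.0744]] [0.64148408 0.13094641 0.0744    ]
arm [[0.6999, 0.1926, 0.068], [0.7009, -0.027, 0.068]]
```

```bash
python3 -m pendant '[[[0,0,40,0,0,0,50],[0,0,65,0,0,0,50],[0,0,76,0,0,0,50],[0,0,78,0,0,0,50],[4,0,78,0,0,0,50],[8,0,78,0,0,0,50],[12,0,78,0,0,0,50],[16,0,78,0,0,0,50],[20,0,78,0,0,0,50],[23,0,78,0,0,0,50],[25,0,78,0,0,0,50],[25,0,78,0,0,0,50]]]'
python3 -m pendant '[[[1,0,0,0,0,0,50],[1,0,0,0,0,0,50]]]'
python3 -m pendant '[[[1,0,0,0,0,0,50],[1,0,0,0,0,0,50]]]'
python3 -m pendant '[[[1,0,0,0,0,0,50],[1,0,0,0,0,0,50]]]'
```

```text
time_s: 16.9
tool_pos: [0.6012, 0.1345, 0.0623]
eef_rot: [0.0, 1.0, -0.001, 0.0]
contact_force: [0.1, 0.3, -0.0]
opening: 0.0504
time_s: 17.1
tool_pos: [0.6022, 0.1345, 0.0622]
eef_rot: [0.0, 1.0, -0.001, 0.0]
contact_force: [-0.7, -0.8, -0.3]
opening: 0.05
time_s: 17.3
tool_pos: [0.6032, 0.1345, 0.0622]
eef_rot: [0.0, 1.0, -0.001, 0.0]
contact_force: [-0.8, -0.7, 0.3]
opening: 0.0503
time_s: 17.5
tool_pos: [0.6043, 0.1345, 0.0622]
eef_rot: [0.0, 1.0, -0.001, 0.0]
contact_force: [-0.9, -0.4, 0.3]
opening: 0.05
```

```bash
for i in 1 2 3; do python3 -m pendant '[[[1,0,0,0,0,0,50],[1,0,0,0,0,0,50]]]'; done
python3 snap.py w8; python3 -c "
import cv2;a=cv2.imread('pics/w8.png');cv2.imwrite('pics/w8b.png',cv2.resize(a,(800,600),interpolation=cv2.INTER_CUBIC))"
```

```text
time_s: 17.7
tool_pos: [0.6054, 0.1345, 0.0622]
eef_rot: [0.0, 1.0, -0.001, 0.0]
contact_force: [-0.5, -0.5, 0.2]
opening: 0.0498
time_s: 17.9
tool_pos: [0.6054, 0.1344, 0.062]
eef_rot: [0.0, 1.0, -0.001, -0.001]
contact_force: [-4.9, 0.6, 2.9]
opening: 0.0499
time_s: 18.1
tool_pos: [0.6054, 0.1344, 0.062]
eef_rot: [0.001, 1.0, -0.001, -0.002]
contact_force: [-6.1, 0.0, 4.0]
opening: 0.0499
```

```bash
python3 -m pendant '[[[-5,0,0,0,0,0,50],[-15,0,0,0,0,0,50],[-18,0,-20,0,0,0,50],[-18,0,-60,0,0,0,50],[-10,0,-80,0,0,0,50],[0,0,-80,0,0,0,50],[0,0,-80,0,0,0,50],[0,0,-80,0,0,0,50]]]'
python3 snap.py w9; python3 - <<'E'
from h import *
import pickle
s=pickle.load(open("pics/w9.pkl","rb"));print(s["tool_pos"].round(4))
a=cv2.cvtColor(cv2.imread("pics/w9.png"),cv2.COLOR_BGR2GRAY)
p,A,c=cam("wrist",s)
def pix(X):
    v=(np.array(X)-c)@A; K=np.array(p["K"]); return (K@(v/v[2]))[:2]
def prof(P,d,z,n=21):  # mm profile about P along d
    return [int(cv2.getRectSubPix(a,(1,1),tuple(float(q) for q in pix((P[0]+d[0]*k*.001,P[1]+d[1]*k*.001,z))))[0,0]) for k in range(-10,n-10)]
print("far edge x 0.692..0.712")
for y in (.08,.10,.12,.14,.16,.18): print(y,prof((.702,y),(1,0),.07))
print("end y .185...205")
for x in (.625,.64,.655,.67,.685): print(x,prof((x,.195),(0,1),.07))
E
```

```text
time_s: 18.95
tool_pos: [0.6046, 0.1341, 0.1407]
eef_rot: [0.001, 1.0, -0.002, -0.003]
contact_force: [-0.1, -0.2, -0.3]
opening: 0.0501
[0.6046 0.1341 0.1407]
far edge x 0.692..0.712
0.08 [170, 176, 184, 171, 174, 175, 167, 164, 175, 154, 94, 75, 88, 94, 93, 94, 95, 94, 92, 90, 90]
0.1 [139, 163, 182, 159, 165, 175, 168, 163, 173, 154, 95, 69, 74, 88, 90, 91, 92, 92, 92, 89, 88]
0.12 [131, 134, 129, 125, 125, 125, 119, 107, 118, 116, 83, 68, 67, 66, 66, 65, 65, 66, 65, 64, 64]
0.14 [133, 127, 124, 125, 124, 124, 119, 113, 124, 120, 84, 66, 81, 141, 167, 139, 127, 128, 129, 128, 128]
0.16 [129, 135, 130, 124, 124, 124, 119, 106, 116, 115, 84, 66, 65, 64, 64, 64, 63, 65, 63, 63, 63]
0.18 [91, 107, 128, 126, 121, 121, 117, 106, 115, 114, 82, 64, 63, 62, 62, 61, 61, 62, 62, 60, 61]
end y .185...205
0.625 [180, 180, 176, 175, 174, 174, 173, 166, 165, 171, 168, 170, 175, 177, 177, 177, 177, 177, 176, 176, 176]
0.64 [124, 129, 148, 167, 172, 173, 172, 165, 163, 171, 158, 127, 109, 107, 107, 107, 106, 103, 100, 98, 98]
0.655 [131, 127, 123, 123, 123, 122, 122, 119, 118, 121, 110, 88, 79, 88, 93, 96, 97, 98, 98, 98, 97]
0.67 [165, 132, 122, 121, 122, 121, 120, 118, 119, 120, 109, 87, 75, 75, 75, 75, 74, 72, 71, 71, 70]
0.685 [122, 121, 121, 120, 121, 121, 120, 116, 117, 119, 108, 82, 68, 67, 67, 67, 67, 67, 69, 68, 67]
```

No glass shows along either edge, and both profiles are uniform. Parallax could hide about 1.7 mm at the short arm, so I'll give the end a gentle confirming push.

```bash
python3 -m pendant '[[[10,30,0,0,0,0.15,40],[20,60,0,0,0,0.3,40],[30,94,0,0,0,0.45,40],[40,94,0,0,0,0.6,40],[54,94,0,0,0,0.75,40],[54,94,0,0,0,0.9,40],[54,94,0,0,0,1.05,40],[54,94,0,0,0,1.2,40],[54,94,0,0,0,1.35,40],[54,94,0,0,0,1.5,40],[54,94,0,0,0,1.57,40],[54,94,0,0,0,1.57,40]]]'
python3 -c "
from h import *
go((.657,.041,.062),-1.5708)"
```

```text
time_s: 20.2
tool_pos: [0.6574, 0.0398, 0.1392]
eef_rot: [-0.003, -0.706, 0.708, 0.002]
contact_force: [-0.8, 0.1, 0.2]
opening: 0.0403
t 20.2 shift [-1.4 -0.2 77.2] turn [ 0.0074 -0.0025 -0.0029]
```

```bash
python3 -m pendant '[[[0,0,40,0.007,-0.002,-0.003,40],[0,0,65,0.007,-0.002,-0.003,40],[0,0,75,0.007,-0.002,-0.003,40],[0,0,77,0.007,-0.002,-0.003,40],[-5,0,77,0.007,-0.002,-0.003,40],[-10,0,77,0.007,-0.002,-0.003,40],[-13,0,77,0.007,-0.002,-0.003,40],[-14,0,77,0.007,-0.002,-0.003,40],[-15,0,77,0.007,-0.002,-0.003,40],[-15,0,77,0.007,-0.002,-0.003,40]]]'
for i in 1 2 3 4; do python3 -m pendant '[[[-1,0,0,0,0,0,40],[-1,0,0,0,0,0,40]]]'|sed -n '2p;4p'; done
```

```text
time_s: 21.2
tool_pos: [0.6569, 0.0548, 0.0625]
eef_rot: [0.0, 0.707, -0.707, 0.0]
contact_force: [-0.3, -0.9, 0.1]
opening: 0.04
tool_pos: [0.6569, 0.0558, 0.0626]
contact_force: [0.4, -0.4, -0.1]
tool_pos: [0.6568, 0.0564, 0.0625]
contact_force: [-1.1, -2.8, 1.5]
tool_pos: [0.6567, 0.0565, 0.0626]
contact_force: [0.3, -5.3, 0.6]
tool_pos: [0.6567, 0.0564, 0.0626]
contact_force: [1.4, -5.7, -0.4]
```

It stalled at the same y = 0.0564, so the end was already flush. I'll back off, lift clear, and check that everything else is unmoved.

```bash
python3 -m pendant '[[[5,0,0,0,0,0,40],[15,0,0,0,0,0,40],[15,0,-40,0,0,0,40],[15,0,-90,0,0,0,40],[60,0,-130,0,0,0,40],[110,0,-170,0,0,0,40],[160,0,-170,0,0,0,40],[210,0,-170,0,0,0,40],[260,0,-170,0,0,0,40],[300,0,-170,0,0,0,40],[340,0,-170,0,0,0,40],[340,0,-170,0,0,0,40]]]'
python3 - <<'E'
from h import *
a=cv2.imread("pics/top0.png",0).astype(float);t=viewer.capture("top");cv2.imwrite("pics/t9.png",t);b=cv2.cvtColor(t,cv2.COLOR_BGR2GRAY).astype(float)
o=cv2.imread("pics/side0.png",0).astype(float);t=viewer.capture("side");cv2.imwrite("pics/s9.png",t);d=cv2.cvtColor(t,cv2.COLOR_BGR2GRAY).astype(float)
def rep(n,A,B,bx):
    x0,y0,x1,y1=bx;P,Q=A[y0:y1,x0:x1],B[y0:y1,x0:x1];s,r=cv2.phaseCorrelate(P,Q,cv2.createHanningWindow((x1-x0,y1-y0),cv2.CV_64F));print(n,np.abs(P-Q).mean().round(1),np.round(s,2),round(r,2))
rep("deep top",a,b,(206,186,266,240));rep("dish/loupe top",a,b,(155,198,205,248))
rep("deep side",o,d,(245,165,298,220));rep("dish/loupe side",o,d,(248,212,310,265))
# plate edges in top: dark->light borders
for y in (.08,.12,.16): 
    pass
p,A,c=cam("top")
def pr(P):
    R=A.T;px,_=cv2.projectPoints(np.array([P],float),cv2.Rodrigues(R)[0],-R@c,np.array(p["K"]),np.array(p["D"]));return px.ravel()
for y in (.075,.1,.13,.16,.185): print(y,[int(cv2.getRectSubPix(b.astype(np.uint8),(1,1),tuple(map(float,pr((.69+k*.002,y,.07)))))[0,0]) for k in range(0,12)])
for x in (.625,.65,.68): print(x,[int(cv2.getRectSubPix(b.astype(np.uint8),(1,1),tuple(map(float,pr((x,.183+k*.002,.07)))))[0,0]) for k in range(0,12)])
E
```

```text
time_s: 23.2
tool_pos: [0.6552, -0.2892, 0.2327]
eef_rot: [-0.002, -0.705, 0.709, -0.0]
contact_force: [0.2, 1.0, 0.0]
opening: 0.04
deep top 16.6 [ 0.2  -0.02] 0.4
dish/loupe top 13.0 [-0.17 -0.06] 0.7
deep side 12.2 [-0.02 -0.12] 0.76
dish/loupe side 14.5 [0.28 0.05] 0.83
0.075 [161, 161, 161, 160, 155, 146, 131, 117, 109, 105, 103, 102]
0.1 [123, 122, 123, 124, 121, 114, 101, 90, 81, 78, 76, 76]
0.13 [123, 124, 125, 125, 119, 111, 102, 95, 90, 87, 87, 88]
0.16 [129, 128, 127, 125, 122, 118, 111, 101, 94, 91, 91, 92]
0.185 [121, 119, 121, 122, 121, 115, 107, 94, 84, 76, 73, 71]
0.625 [130, 131, 131, 129, 126, 124, 125, 126, 127, 126, 126, 126]
0.65 [134, 134, 134, 133, 130, 125, 113, 100, 89, 83, 79, 77]
0.68 [124, 127, 129, 131, 133, 131, 127, 110, 94, 80, 76, 74]
```

```bash
python3 -c "
from workcell import robot
print(robot.hand_in())"
```

```text
the job is handed in; nothing more can be done
None
```

The assay plate is in the inside corner of the square, and I handed the job in at about 23 s of the 61 s allowed.

**How it was moved:** I used two spread fingertips, low on the plate's side. They pushed it away from the robot past the deep plate, then left to the short arm, then forward into the long arm.

**Seating checks:**
- **Long side:** the push stalled at TCP x = 0.6054 m with about 6 N.
- **Short end:** it stalled at y = 0.0564 m, and a second push after the long side was seated stopped at the same place with about 6 N.
- **Wrist picture:** brightness profiles taken before that second end push showed no glass at either edge. At the short arm, parallax could hide a gap of up to about 1.7 mm, so the repeat push is the real evidence there.

**Everything else:** image comparison with the first pictures put the deep plate, dish and loupe within 0.3 px of where they started. The arm's changed shadows lowered the match, to 0.4 for the deep plate from above. I did not measure the marker, tip box or bottle, but the fingers never came down near them.

**Not viewed:** I had used all 12 pictures by then, so the final state was checked by numbers only. No check disagreed.

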